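# Reset the tripped cut-out of the microscope bench

### The job

One of the three cut-outs of the bench power box has tripped: its orange lever stands about half-way and its red flag shows. Reset it: push its lever fully towards OFF (towards the robot), against the stiff reset mechanism, until it is hard on its stop, keep pushing there with about 17 N for a second, then throw the lever fully ON and let go. Push rather than pinch, never put more than 23 N on the lever, and leave the other two levers and the things on the bench as they are.

Things in the scene. Friction and masses are not known exactly. Their poses are not given: they have to be found in the camera images.
- tripped_unit: Tripped cut-out: a white box 130 (x) x 78 (y) x 80 mm on a grey plinth 22 mm high, so its flat top is 102 mm above the bench. Origin: middle of its underside; z up; x level from OFF to ON (away from the robot, turned up to 23 degrees). Three such units stand side by side, 84 mm apart along y, in any order. Grey bar on top: OFF end; flag window: ON end.
- tripped_unit_pivot (a point): Middle of the hinge line of the tripped lever: at the middle of its unit, 4 mm below the unit's top, 98 mm above the bench. x axis level from OFF to ON, y along the hinge line, z up.
- tripped_lever_tip (a point): Middle of the top end of the tripped lever, 70 mm from the hinge line. The lever is a steel stem with an orange paddle 12 mm thick (along x), 36 mm wide (along y) and 45 mm long, over the last 45 mm of the lever. z axis along the lever outwards.
- tripped_lever (a joint): Lever angle, rad: 0 upright, + to ON (top away from robot), - to OFF. Starts -0.14 to 0.02, stays where left. Free travel: 0.1 N m (2 N level push 45 mm above the hinge line; to 9 N to start it from steep OFF). Until reset a bolt blocks it at +0.06 to +0.45. Sprung ON buffer from 0.55 (2 N/mm level at 45 mm; 5 to 8 N is plenty), rigid end 0.8. Firm OFF stop at -0.38 to -0.76, hidden: feel it.
- trip_flag (a joint): Slide of the red flag, m: 0 tripped (red seen), 0.014 reset (red under the black hood, green seen). It cannot be moved by hand: the lever drives it over its last 0.2 to 0.25 rad before the OFF stop, where it takes about 0.35 N m (7 to 9 N level push 45 mm above the hinge line, more if lower). The flag then stays.
- trip_flag_mark (a point): Top of the red flag, a tab 11 x 14 mm in a window on the unit's top, 56 mm to the ON side of the hinge line.
- running_lever (a joint): Angle of the lever of the running cut-out next to it, same lever and signs: stands at ON, about 0.55, and must stay there.
- running_lever_tip (a point): Top end of the running cut-out's lever, as for the tripped one.
- spare_lever (a joint): Angle of the lever of the unused cut-out, same lever and signs: stands at OFF, about -0.6, and must stay there. Its window shows green.
- spare_lever_tip (a point): Top end of the unused cut-out's lever, as for the tripped one.
- media_bottle: Glass bottle 56 mm across, 120 mm high, with orange cap, standing by the box. Origin at the middle of its underside.
- tip_box: Blue box of pipette tips with clear lid, 87 x 67 x 63 mm, standing by the box. Origin at the middle of its underside.
- culture_dish: White culture dish 62 mm across, 16 mm high, lying on the robot's side of the box. Origin at the middle of its underside.

How it is judged:
By the outcome, as a careful person would: the job done as asked, in the order asked, and still so for the second after the job is handed in, with the robot touching nothing.
It also fails if it takes over 58 s, if anything falls off the work surface, if the arm or the gripper's body presses on something with over 40 N, if the wrist force passes 120 N, or if a joint passes its speed limit or range.

### The arm

A 6-joint arm with a two-finger parallel gripper is mounted at the origin on the work surface. World frame = base frame: x ahead of the robot, y to its left, z up, the work surface at z = 0. Lengths are in mm, angles in rad, forces in N, time in s.
With the tool pointing down it reaches from about 400 to 825 mm from the base axis. Payload 7 kg.
Tool frame: the origin (TCP) lies at the very end of the fingers, on their centre line; the grasp point (between the pads) lies 19 mm behind it; z points along the fingers, y is the line along which they close (so a half turn about z gives the same grasp; the last joint's range is limited). The gripper opens to 88 mm and grips with 3 to 60 N. Pads are 19 mm wide; open, the fingers measure 130 mm over their backs; the gripper's body (78 mm by 193 mm) begins 47 mm behind the grasp point.
Start: joints at [-0.879, 0.359, 0.012, 0, -1.224, -0.288], TCP at [265.19, -620.701, 226.561] pointing down, gripper open.
Joint ranges: [-3.07, 3.07], [-1.43, 2.12], [-1.02, 1.25], [-3.03, 1.67], [-3.05, -0], [-3.03, 3.03]. Speed limits (rad/s): [2.39, 2.39, 3.01, 3.14, 3.14, 3.14].

### API

Orientations are given as a unit quaternion [x, y, z, w].
In Python, from plant import bot gives the robot as it stands. Calls block until the motion is done:
- bot.move_ptp(position, orientation): joint-space move of the TCP to a pose.
- bot.line_to(position, velocity=150, ori=None): straight line of the TCP; ori=None keeps the orientation; velocity is the mean speed in mm/s.
- bot.move_joints(angles): joint-space move.
- bot.move_gripper(opening, force=None): finger opening in mm; force is the grip in N (None keeps the last); returns when the fingers have stopped.
- bot.pause(seconds).
- bot.solve_ik(position, orientation): joint angles nearest the present ones, or None.
- bot.read_state(): the state.
- bot.camera(name): name is "scene" or "top" or "wrist"; returns the picture (384x512x3 uint8, red, green, blue); there is no depth.
- bot.get_calibration(name): a dict with "fx", "fy", "cx", "cy" (pixels), "view" (4x4, takes a point from world to camera coordinates); the wrist camera has in their place "T_tool_cam" (4x4, takes a point from camera to tool coordinates, whose origin is the TCP and whose axes are the flange's). Camera axes: x right, y up, looking along -z (the intrinsics and any distortion apply to the point x, -y, -z); pixel columns grow to the right and rows downward; lengths in mm; the calibration is good to about 2 mm. A picture is of the moment at which its call begins: read the wrist's pose just before it. get_calibration takes no time and is no camera call.
A pose or a line that the arm cannot do raises bot.Unreachable and nothing moves.
- bot.close_job(): hands the job in; it is judged then, once.
The state is a dict: "t": time; "joint_pos": joint angles; "qvel": joint speeds; "tau": joint torques, N m; "tcp_pos": TCP position; "eef_rot": TCP orientation; "contact_force": force on the tool from outside, world axes, zero at the start; "moment": the same for the moment, N m; "width": finger opening in mm; "finger_force": force on a finger pad.
Only numpy, scipy, OpenCV 4.12 (cv2) and the standard library are available. Lean on these libraries where they do the work, as an engineer would, in place of code of your own. Each camera call takes 0.05 s, during which the arm holds its last target. There are 200 camera calls.

## Working session

There is one attempt and no reset: what is moved stays moved. The work goes in short steps, each a Python script; the robot and the scene stay as the last script left them, time stands still between calls to the robot, and variables do not carry over. Pictures are saved under pics/ and viewed, at most 10 in all, crops included, and the job is handed in when it is done.

```bash
mkdir -p pics; ls; python3 - <<'E'
from plant import bot
import cv2,numpy as np
np.set_printoptions(precision=4,suppress=True)
for n in("scene","top"):
    cv2.imwrite(f"pics/{n}0.png",bot.camera(n)[:,:,::-1]); print(n,bot.get_calibration(n))
print(bot.get_calibration("wrist"));s=bot.read_state();print(s)
E
```

```text
pics
scene {'fx': 429.1541041836898, 'fy': 429.1541041836898, 'cx': 253.54541722861484, 'cy': 190.32034026842857, 'view': array([[   -0.4466,     0.8947,     0.0097,   224.3206],
       [   -0.6505,    -0.3321,     0.683 ,   304.4191],
       [    0.6143,     0.2987,     0.7303, -1532.2003],
       [    0.    ,     0.    ,     0.    ,     1.    ]])}
top {'fx': 375.0410684081851, 'fy': 375.0410684081851, 'cx': 251.3821381743729, 'cy': 195.52177640107098, 'view': array([[   -0.0125,    -0.9999,     0.0069,    40.7317],
       [    0.9971,    -0.0119,     0.0746,  -558.6437],
       [   -0.0745,     0.0078,     0.9972, -1010.7804],
       [    0.    ,     0.    ,     0.    ,     1.    ]])}
{'fx': 305.4763598056382, 'fy': 305.4763598056382, 'cx': 258.4631675899086, 'cy': 194.541712119063, 'T_tool_cam': array([[   0.0011,    0.958 ,    0.2868,   78.0703],
       [   1.    ,   -0.0011,   -0.0001,   -0.2486],
       [   0.0002,    0.2868,   -0.958 , -156.7076],
       [   0.    ,    0.    ,    0.    ,    1.    ]])}
{'t': 0.1, 'joint_pos': array([-0.8789,  0.3593,  0.0112, -0.0003, -1.2241, -0.2881]), 'qvel': array([-0.0014, -0.0025,  0.0024, -0.0032,  0.0002, -0.0006]), 'tau': array([ -0.0013, -58.4164,  29.3753,   7.0157,   0.0102,  -0.0001]), 'tcp_pos': array([ 265.0335, -620.3377,  225.7327]), 'eef_rot': array([-0.2005,  0.9797,  0.0007, -0.0002]), 'contact_force': array([-0.2386,  0.0187,  0.1314]), 'moment': array([-0.0046,  0.025 , -0.0284]), 'finger_force': 0.0, 'width': 87.57485994080706}
```

View pics/scene0.png

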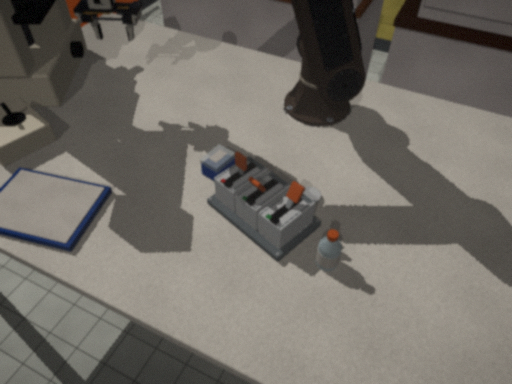

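View pics/top0.png

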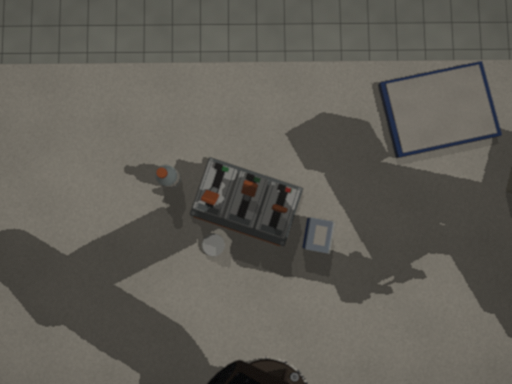

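The top view shows the three units. On the left is the spare (lever towards the robot, ~(210,199)), in the middle the running one (ON, ~(249,187)), and on the right the tripped one (lever ~(279,208), red flag ~(288,190)). The dish is at (213,244), the tip box at (319,235) and the bottle at (168,175).

```bash
cat > h.py <<'E'
import cv2,numpy as np
np.set_printoptions(precision=3,suppress=True)
from plant import bot
def ray(n,uv):
    c=bot.get_calibration(n);V=c['view'];R=V[:3,:3];o=-R.T@V[:3,3]
    d=R.T@np.array([(uv[0]-c['cx'])/c['fx'],-(uv[1]-c['cy'])/c['fy'],-1.]);return o,d
def onz(n,uv,z):
    o,d=ray(n,uv);return o+d*(z-o[2])/d[2]
def two(a,b):
    (o1,d1),(o2,d2)=a,b
    t=np.linalg.lstsq(np.c_[d1,-d2],o2-o1,rcond=None)[0];p,q=o1+t[0]*d1,o2+t[1]*d2
    return (p+q)/2,np.linalg.norm(p-q)
E
python3 - <<'E'
from h import *
for n,(x,y,w,h),k in(("top",(180,140,130,110),6),("scene",(195,140,150,130),5)):
    im=cv2.imread(f"pics/{n}0.png");hsv=cv2.cvtColor(im,cv2.COLOR_BGR2HSV)
    m=((hsv[...,0]<12)|(hsv[...,0]>172))&(hsv[...,1]>130)&(hsv[...,2]>60)
    N,l,st,c=cv2.connectedComponentsWithStats(m.astype(np.uint8))
    for i in range(1,N):
        if st[i,4]>4 and x<c[i,0]<x+w and y<c[i,1]<y+h: print(n,st[i],c[i],im[l==i].mean(0))
    cv2.imwrite(f"pics/{n}c.png",cv2.convertScaleAbs(cv2.resize(im[y:y+h,x:x+w],None,fx=k if n=='scene' else 5.4,fy=k if n=='scene' else 5.4,interpolation=2)[:600],alpha=1.5))
E
```

```text
top [243 180  14   8  66] [249.045 183.788] [29.242 47.03  84.318]
top [285 188   6   4  20] [287.15 189.65] [33.2  38.   92.55]
top [202 191  16  14 156] [209.571 197.   ] [30.071 50.91  94.237]
top [273 205  14   7  50] [279.54 207.78] [24.86 39.66 69.04]
scene [236 152  11  19 136] [240.654 160.985] [30.118 44.691 80.228]
scene [249 178  16  13  80] [256.675 183.65 ] [ 33.75   53.688 101.312]
scene [222 180   4   3   8] [223.375 180.75 ] [ 38.625  40.125 104.375]
scene [287 181  17  22 232] [294.853 191.711] [ 35.263  61.069 121.228]
scene [327 229  12  12 112] [332.464 234.464] [ 32.982  59.616 119.893]
```

View pics/topc.png

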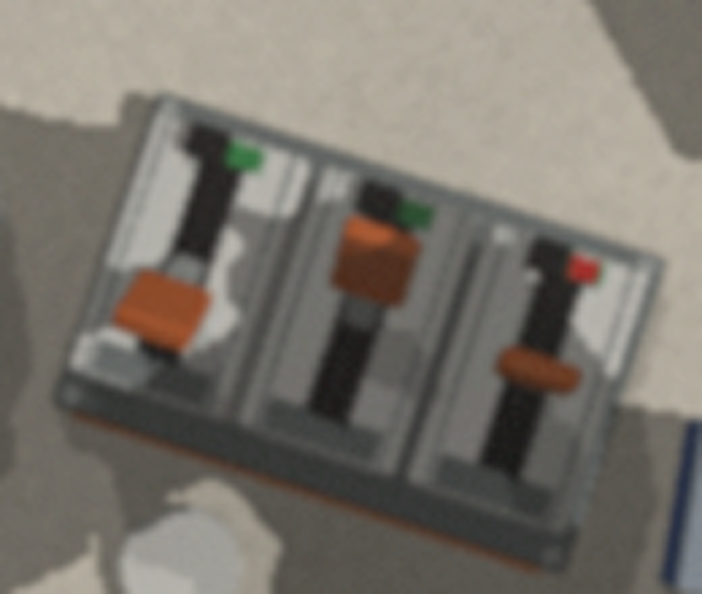

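View pics/scenec.png

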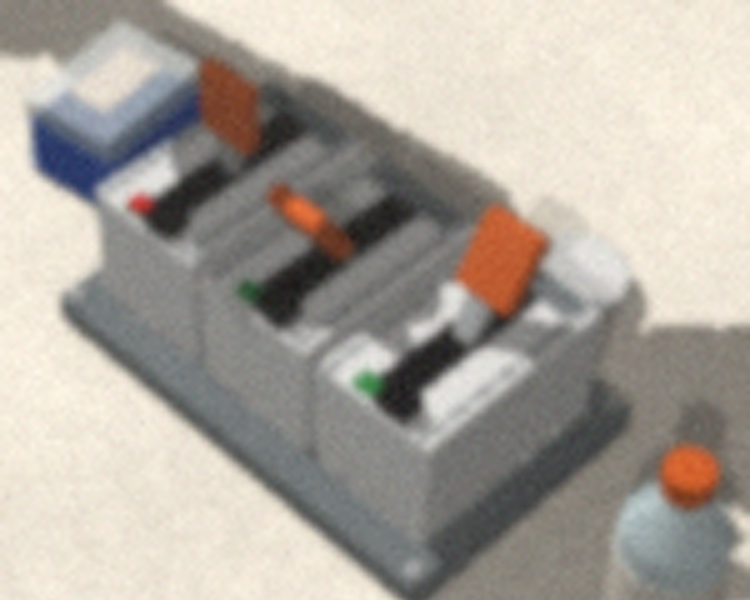

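The crops confirm the order. In the top view the red flag is at (287.2,189.7), the tripped paddle is nearly upright at (279.5,207.8), and its slot axis runs from crop (503,470) to (549,245). The flag sits on the side of the slot. In the scene view the tripped paddle is at (240.7,161).

```bash
python3 - <<'E'
from h import *
im=cv2.imread("pics/top0.png");hsv=cv2.cvtColor(im,cv2.COLOR_BGR2HSV)
m=(hsv[...,0]>45)&(hsv[...,0]<80)&(hsv[...,1]>90)
N,l,st,c=cv2.connectedComponentsWithStats(m.astype(np.uint8))
F=[onz("top",c[i],102) for i in range(1,N) if st[i,4]>4 and c[i,1]<200]+[onz("top",(287.15,189.65),102)]
for f in F: print("flag",f)
P=lambda u,v:np.array([u/5.4+180-.4,v/5.4+140-.4])
for a,b in(((503,470),(549,245)),((331,412),(378,190)),((160,352),(208,130))):
    A,B=onz("top",P(*a),102),onz("top",P(*b),102);d=B-A;print("slot",A,B,np.hypot(*d[:2]),np.degrees(np.arctan2(d[1],d[0])))
# plinth corners z=22
for u in((165,97),(660,262),(562,567),(62,400)): print("corner",onz("top",P(*u),22))
for a,b in(((279.54,207.78),(240.65,160.99)),((249.05,183.79),(256.67,183.65)),((209.57,197),(294.85,191.71))):
    print("paddle",*two(ray("top",a),ray("scene",b)))
for z in(22,102,150):print(onz("top",(279.54,207.78),z))
E
```

```text
flag [622.443 102.991 102.   ]
flag [594.474  21.517 102.   ]
flag [566.883 -56.415 102.   ]
slot [473.811 -18.289 102.   ] [578.991 -41.697 102.   ] 107.75303422320616 -12.546724131385302
slot [501.815  61.626 102.   ] [605.969  38.407 102.   ] 106.71011139382786 -12.567269691566269
slot [530.837 141.317 102.   ] [635.4   118.259 102.   ] 107.07498149244623 -12.435807964073117
corner [665.639 146.609  22.   ]
corner [ 577.782 -105.233   22.   ]
corner [424.002 -52.313  22.   ]
corner [511.215 199.382  22.   ]
paddle [518.957 -31.83  145.003] 1.9094882189040223
paddle [577.188  42.074 148.761] 4.120364622201172
paddle [548.305 135.872 137.548] 1.7409190199787654
[524.381 -42.868  22.   ]
[521.102 -36.261 102.   ]
[519.134 -32.297 150.   ]
```

The measurements agree: yaw is −19.1° from both the flags and the plinth corners, and the pivot is at about (517.5,−32.2,98). The paddle point comes out 47 mm above the hinge, as it should. I'll move to the ON side of the lever.

```bash
cat >> h.py <<'E'
yaw=np.radians(-19.1);X=np.array([np.cos(yaw),np.sin(yaw),0]);PV=np.array([517.5,-32.2,98.])
Q=np.array([np.sin(-yaw/2),np.cos(yaw/2),0,0])
W=lambda x,h:PV+x*X+np.array([0,0,h])   # x along OFF->ON, h above hinge
def st():
    s=bot.read_state();d=s['tcp_pos']-PV
    return s['t'],d@X,d[2],s['contact_force']@X,s['contact_force'][2],s['contact_force']@np.array([-X[1],X[0],0])
E
python3 - <<'E'
from h import *
bot.move_gripper(0,10);print(np.array(st()))
bot.move_ptp(W(45,130),Q);print(np.array(st()))
bot.line_to(W(38,34),150);print(np.array(st()))
bot.line_to(W(30,34),40);print(np.array(st()),bot.read_state()['width'])
bot.line_to(W(29,34),20);print(np.array(st()))
cv2.imwrite("pics/s1.png",cv2.resize(bot.camera("scene")[120:270,190:350,::-1],None,fx=4,fy=4))
E
```

```text
[  1.525 -45.849 128.551  -0.146  -0.146  -0.818]
[  3.825  45.169 130.018   0.146  -0.832  -0.611]
[ 4.617 38.671 34.751 -0.459  1.016 -0.075]
[ 4.967 29.965 34.68  -0.078  0.432 -0.646] 0.5870600320313853
[ 5.217 29.014 34.088 -0.048 -0.424 -0.001]
```

View pics/s1.png

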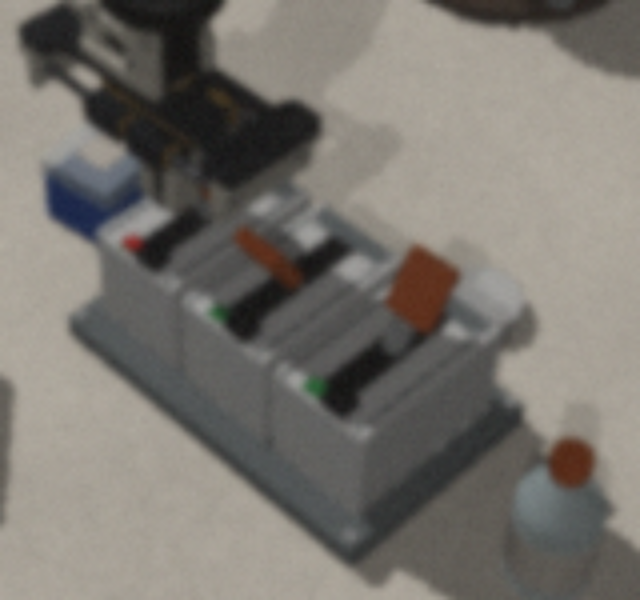

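The picture shows the fingers on the ON side of the tripped paddle and clear of the neighbouring levers. The red flag is still visible at (133,242). Now I'll push towards OFF and log the force.

```bash
python3 - <<'E'
from h import *
x=28.
while x>-45:
    s=st();F=np.linalg.norm(s[3:])
    if F>12.5: break
    x-=.6 if F>3.5 else 1.5
    bot.line_to(W(x,34),20 if F>3.5 else 40)
    s=st();print(np.round([x,*s],2))
E
```

```text
[26.5   5.52 26.36 33.96 -0.39  0.38 -0.82]
[25.    5.77 24.94 34.   -0.18  0.66  0.02]
[23.5   6.02 23.42 34.01 -0.24  0.8  -0.35]
[22.    6.27 21.93 34.04 -0.27  0.28  0.45]
[20.5   6.52 20.42 34.02 -0.43  0.69 -0.35]
[19.    6.77 18.92 34.02 -1.21  0.19  0.74]
[17.5   7.02 17.55 34.08  0.41 -0.16  0.3 ]
[16.    7.27 16.27 34.2   1.54  0.59 -0.47]
[14.5   7.52 14.79 34.3   2.01  1.45 -0.43]
[13.    7.77 13.11 34.21  2.17  2.67 -1.01]
[12.4   8.02 12.45 34.08  2.06  3.43  1.71]
[11.8   8.27 11.8  34.03  2.26  1.6   0.52]
[10.3   8.52 10.09 33.94  2.13  2.5   0.71]
[ 8.8   8.77  8.45 33.83  0.47  1.47  1.55]
[ 7.3   9.02  6.93 33.79  1.71 -0.6   0.73]
[ 5.8   9.27  5.46 33.81  1.3   0.07 -0.57]
[ 4.3   9.52  4.08 33.93  1.92 -0.89  0.36]
[ 2.8   9.77  2.64 33.97  2.02 -0.01 -0.3 ]
[ 1.3  10.02  1.18 34.    1.74  0.45  0.15]
[-0.2  10.27  0.22 34.21  5.14 -1.64 -1.21]
[-0.8  10.52  0.07 34.35  7.49 -1.38 -1.73]
[-1.4  10.77 -0.13 34.48  7.32 -2.43 -1.33]
[-2.   11.02 -0.3  34.65  9.14 -2.7  -1.67]
[-2.6  11.27 -0.57 34.78 10.89 -2.87 -2.91]
[-3.2  11.52 -0.91 34.89 12.02 -2.38 -1.47]
[-3.8  11.77 -1.27 34.98 12.2  -3.19 -1.69]
```

Contact came at x≈16, so the lever starts at about 0. The stiff mechanism began at x≈0 and takes about 12 N. I'll go on in small steps to find the stop.

```bash
python3 - <<'E'
from h import *
x=-3.8
while x>-40:
    s=st();F=np.linalg.norm(s[3:])
    if F>15.3: break
    x-=.7 if F<14 else .4
    bot.line_to(W(x,34),20)
    print(np.round([x,*st()],2))
cv2.imwrite("pics/s2.png",cv2.resize(bot.camera("scene")[120:270,190:350,::-1],None,fx=4,fy=4))
E
```

```text
[-4.5  12.02 -2.38 34.86 11.01 -3.52 -2.08]
[-5.2  12.27 -2.91 34.96 11.57 -3.44 -1.18]
[-5.9  12.52 -3.3  35.07 13.12 -1.87 -1.31]
[-6.6  12.77 -4.51 34.94  9.87 -2.45 -0.23]
[-7.3  13.02 -5.03 35.01  9.94 -2.06 -0.93]
[-8.   13.27 -5.44 35.13 11.05 -1.84 -0.11]
[-8.7  13.52 -6.61 34.97  8.31 -1.48 -0.57]
[-9.4  13.77 -7.11 35.09 10.87 -2.05 -0.05]
[-10.1   14.02  -7.54  35.18  10.66  -1.64  -0.42]
[-10.8   14.27  -7.92  35.33  12.33  -0.65  -0.44]
[-11.5   14.52  -9.16  35.15   9.81  -0.49   0.31]
[-12.2   14.77  -9.6   35.28   9.92  -0.92  -0.47]
[-12.9   15.02 -10.04  35.38  11.82  -1.54  -0.38]
[-13.6   15.27 -11.17  35.24   9.65   0.51   0.39]
[-14.3   15.52 -11.55  35.36  10.56  -0.38   0.23]
[-15.    15.77 -11.88  35.59  12.37   0.35  -0.44]
[-15.7   16.02 -12.18  35.75  13.85  -0.56  -1.73]
[-16.4   16.27 -12.53  35.94  14.36  -0.58  -1.44]
[-16.8   16.52 -12.66  36.04  15.21   0.02  -1.38]
[-17.2   16.77 -12.83  36.13  15.69  -1.14  -2.05]
```

View pics/s2.png

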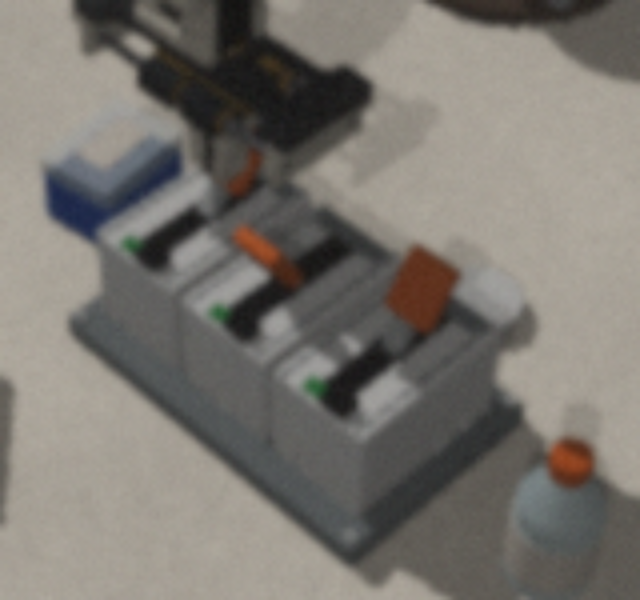

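The tripped unit's flag now shows green at (133,243), and the force climbs without slipping. I'll bring it to about 17 N and hold for more than a second.

```bash
python3 - <<'E'
from h import *
def avg(n=6):
    a=[]
    for _ in range(n): a.append(st()); bot.pause(.04)
    return np.mean(a,0)
x=-17.2
for _ in range(14):
    a=avg(4);print(np.round([x,*a],2))
    if a[3]>16.7: break
    x-=.25; bot.line_to(W(x,34),20)
for _ in range(7):
    a=avg(5);print('hold',np.round([x,*a],2))
    if a[3]<16.4: x-=.15; bot.line_to(W(x,34),20)
    if a[3]>17.8: x+=.15; bot.line_to(W(x,34),20)
E
```

```text
[-17.2   16.88 -12.83  36.12  15.5   -0.58  -1.64]
[-17.45  17.3  -12.96  36.19  15.83  -0.74  -1.69]
[-17.7   17.71 -13.05  36.26  16.68  -0.1   -1.65]
[-17.95  18.13 -13.17  36.35  16.84  -0.3   -1.98]
hold [-17.95  18.32 -13.17  36.35  17.31   0.48  -1.57]
hold [-17.95  18.52 -13.17  36.34  16.99  -0.44  -2.14]
hold [-17.95  18.73 -13.16  36.35  16.98  -0.19  -2.34]
hold [-17.95  18.94 -13.17  36.35  17.21  -0.22  -1.92]
hold [-17.95  19.15 -13.16  36.35  16.95   0.02  -2.35]
hold [-17.95  19.36 -13.17  36.35  17.12  -0.24  -2.29]
hold [-17.95  19.57 -13.16  36.36  17.17  -0.5   -2.1 ]
```

Held at about 17 N for 1.4 s. Next I'll release, go over the lever and throw it ON.

```bash
python3 - <<'E'
from h import *
bot.line_to(W(0,36),40);bot.line_to(W(5,90),150);bot.line_to(W(-85,90),150);bot.line_to(W(-80,34),120)
bot.pause(.2);b=np.array(st());print(np.round(b,2))
x=-70.;bot.line_to(W(x,34),60)
while x<18:
    s=np.array(st());F=-s[3];n=np.linalg.norm(s[3:])
    if n>14 or (x>-5 and F>6): break
    x+=2 if (n<4 and x<-6) else .8
    bot.line_to(W(x,34),40);print(np.round([x,*st()],1))
E
```

```text
[ 22.37 -79.53  34.76   0.42   0.1   -0.55]
[-68.   22.9 -68.   34.   -0.4  -0.8  -0.6]
[-66.   23.2 -65.9  34.    0.2  -0.8   0.5]
[-64.   23.4 -63.9  34.   -1.    0.1  -0.5]
[-62.   23.7 -61.9  34.    0.1   0.   -0.1]
[-60.   23.9 -59.9  34.   -0.2  -0.8  -0.8]
[-58.   24.2 -58.2  33.9  -1.6   1.9  -0.6]
[-56.   24.4 -56.8  33.9  -6.1   4.9   0.6]
[-55.2  24.7 -56.2  34.   -8.5   6.8   0.3]
[-54.4  24.9 -55.4  34.   -7.6   6.    0.2]
[-53.6  25.2 -54.5  34.   -5.1   5.7  -0.1]
[-52.8  25.4 -53.6  34.   -5.7   4.7   0.1]
[-52.   25.7 -52.7  34.   -4.6   4.6  -0.7]
[-51.2  25.9 -51.8  34.   -4.9   5.5  -0.2]
[-50.4  26.2 -50.8  34.   -5.4   4.   -0.6]
[-49.6  26.4 -49.6  33.9  -2.7   2.8  -0.2]
[-47.6  26.7 -47.4  34.   -2.6   2.4  -0.9]
[-45.6  26.9 -45.3  34.   -1.5   1.5  -1.7]
[-43.6  27.2 -43.3  34.   -0.9   1.   -1.4]
[-41.6  27.4 -41.3  34.   -0.4   1.5  -0.9]
[-39.6  27.7 -39.4  34.   -1.8   0.1   0.2]
[-37.6  27.9 -37.4  34.   -1.    0.7  -0.9]
[-35.6  28.2 -35.4  34.   -0.9   0.9  -0.8]
[-33.6  28.4 -33.4  34.   -0.7   0.5  -0.3]
[-31.6  28.7 -31.4  34.   -1.8   0.5  -0.9]

[... 442 characters left out ...]
9.6 31.4 -9.4 34.  -1.6  0.5 -1.3]
[-7.6 31.7 -7.5 33.9 -1.8 -0.8 -0.7]
[-5.6 31.9 -5.7 33.8 -1.8 -0.7 -0.6]
[-4.8 32.2 -4.9 33.9 -2.3 -1.6 -0.6]
[-4.  32.4 -4.  34.  -2.7 -0.5  0.3]
[-3.2 32.7 -3.1 34.  -3.2 -0.9 -0.3]
[-2.4 32.9 -2.3 34.  -2.8 -1.2 -0.4]
[-1.6 33.2 -1.5 34.  -2.  -0.4 -0.2]
[-0.8 33.4 -0.7 34.  -2.4 -1.1 -0.2]
[-0.  33.7  0.1 34.  -2.3 -0.8 -0.5]
[ 0.8 33.9  0.9 34.  -1.7 -0.2  0.2]
[ 1.6 34.2  1.7 34.  -2.8 -0.7 -0.8]
[ 2.4 34.4  2.5 34.  -2.2 -0.5  0.3]
[ 3.2 34.7  3.3 34.  -2.1  0.6 -0.5]
[ 4.  34.9  4.1 34.  -2.9  0.2 -0.4]
[ 4.8 35.2  4.7 33.9 -4.1  0.2 -0.6]
[ 5.6 35.4  5.2 33.8 -5.1 -0.4  0.3]
[ 6.4 35.7  5.7 33.7 -6.  -0.2  1.5]
[ 7.2 35.9  6.2 33.5 -6.5 -0.5  1.6]
```

The buffer came in at x≈4.2, as predicted for 0.55 rad, and I pressed it to 6.5 N. I'll retreat and check.

```bash
python3 - <<'E'
from h import *
bot.line_to(W(-30,36),80);bot.line_to(W(-60,130),150);bot.line_to(W(-150,180),200);bot.pause(.3)
print(np.round(st(),2))
a=cv2.resize(bot.camera("scene")[140:260,200:345,::-1],(400,330));b=cv2.resize(bot.camera("top")[145:260,180:320,::-1],(400,330))
cv2.imwrite("pics/end.png",cv2.convertScaleAbs(np.hstack([a,b]),alpha=1.4))
E
```

```text
[  38.33 -149.7   179.3     0.97   -0.61    0.17]
```

View pics/end.png

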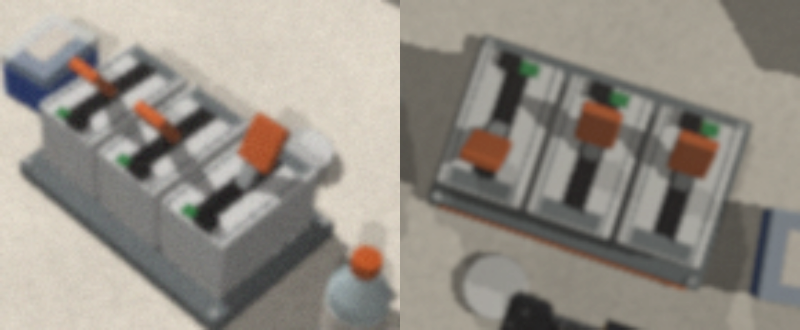

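The tripped lever now stands ON at (692,155), parallel to the running one at (598,125), and its flag is green at (709,129). The spare lever and the other items haven't moved.

```bash
python3 -c "
from plant import bot
print(bot.close_job())"
```

```text
the job is handed in; nothing more can be done
None
```

The tripped cut-out is reset: I held its lever at about 17 N on the OFF stop for 1.4 s, then threw it fully ON; its flag is green, the other levers and bench items look unmoved, and the job was handed in at about 38 s.

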